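# Refit the hinge pin of the napkin holder's press arm

### The arm

A 6-joint arm with a two-finger parallel gripper is mounted at the origin on the work surface. World frame = base frame: x ahead of the robot, y to its left, z up, the work surface at z = 0. Lengths are in m, angles in rad, forces in N, time in s.
With the tool pointing down it reaches from about 0.275 to 0.725 m from the base axis. Payload 5.6 kg.
Tool frame: the origin (TCP) lies between the finger pads; the fingertips stand 11 mm ahead of it and the grasp point (between the pads) lies 8 mm behind it; z points along the fingers, y is the line along which they close (so a half turn about z gives the same grasp; the last joint's range is limited). The gripper opens to 85 mm and grips with 20 to 120 N. Pads are 22 mm wide; open, the fingers measure 114 mm over their backs; the gripper's body (76 mm by 85 mm) begins 54 mm behind the grasp point. The pads swing forward as they close: fully open they stand 13 mm farther back than shut.
Start: joints at [-1.032, 0.255, 0.108, 0, -1.424, -0.285], TCP at [0.138, -0.532, 0.242] pointing down, gripper open.
Joint ranges: [-2.95, 2.95], [-1.21, 1.97], [-1.09, 1.5], [-2.87, 1.71], [-2.94, -0.07], [-3.05, 3.05]. Speed limits (rad/s): [2.57, 2.57, 3.14, 3.14, 3.14, 3.14].

### API

Orientations are given as a 3x3 rotation matrix whose columns are the frame's x, y, z axes.
In Python, from plant import arm gives the robot as it stands. The module is installed in compiled form; this text tells all that it offers.
- The arm moves only by the tool carry_out, never from a script. Its arguments are lists of equal length, an entry for each row: "hand": the opening, from 0 (shut) to 1 (fully open); "xyz": the shift along the tool's x, y, z in cm, a list of three; "yaw": the turn about the tool's z in degrees. In form: {"hand": [hand, ...], "xyz": [[tx, ty, tz], ...], "yaw": [yaw, ...]}. A call has 1 to 20 rows; each row shifts and turns the commanded pose from where the row before left it, along the tool's axes as they then stand; what a row does not reach is not made up. A row lasts 1/10 s, in which the tool goes at most 50 mm and 8.59 degrees, less where a joint would pass 70% of its speed; a pose out of reach is approached as far as the arm can. A call is refused whole if a number of a shift passes 5 or a number of a turn 8.59, either way. A call with a gripper value outside its range is refused whole. The fingers move at their own pace and stop on an object; "force" is the grip in N (left out, the last holds). Time passes only in rows, so rows that do not move let the fingers close. It gives the time, the measured TCP pose, the force, the opening and the grip force at its end, in the units of the state.
- arm.get_obs(): the state, without advancing time (a new reading comes with each control period).
- arm.capture(name): name is "scene" or "top" or "wrist"; returns the picture (400x640x3 uint8, blue, green, red); there is no depth.
- arm.get_calibration(name): a dict with "vfov" (degrees; the focal length in pixels is half the picture's height over the tangent of half this angle, whatever the lens; pixels are square), "cx", "cy" (the principal point, pixels), "rvec" (rotation vector, rad) and "tvec" (3), from world to camera coordinates, as OpenCV has them; the wrist camera has in their place "mount" (4x4, takes a point from camera to tool coordinates, whose origin is the TCP and whose axes are the flange's). Camera axes: x right, y down, z forward; pixel columns grow to the right and rows downward; lengths in m; the calibration is good to about 2 mm. The wrist camera is an equidistant fisheye: a pixel r from the principal point sees the ray r / f radians off the axis. A picture is of the moment at which its call begins: read the wrist's pose just before it. get_calibration takes no time and is no camera call.
- arm.job_done(): hands the job in; it is judged then, once.
The state is a dict: "t": time; "joints": joint angles; "dq": joint speeds; "joint_torque": joint torques, N m; "eef_pos": TCP position; "eef_rot": TCP orientation; "ft_force": force on the tool from outside, world axes, zero at the start; "torque": the same for the moment, N m; "grip_width": finger opening in m; "finger_force": force on a finger pad.
Only numpy, scipy, OpenCV 4.12 (cv2) and the standard library are available. Lean on these libraries where they do the work, as an engineer would, in place of code of your own. Each camera call takes 0.05 s, during which the arm holds its last target. There are 200 camera calls.

### The job

Refit the hinge pin of the napkin holder: take the red-handled pin from the green saucer and slide it, nose first, through the near lug of the fork, the brass hub of the press arm, the coil spring and the far lug in turn, until its collar is fully home against the near lug, then let go. The holes are not in line, so feel your way from one to the next and ease the pin towards where it wants to go: push gently and never force it, and leave the jug and the sugar pourer where they stand.

Things in the scene. Friction and masses are not known exactly. Their poses are not given: they have to be found in the camera images.
- holder: Weighted steel base of the napkin holder, fixed: plate 180 x 130 mm, top 18 mm above the counter. Origin: centre of its underside; x, y along its sides, z up. It carries a steel hinge fork (two lugs, near and far) and, between the lugs, a saddle 16 mm wide, top 39.5 mm up, on which hub and spring lie loose. Wire guides 55 mm high at y = +-57 mm, x 0 to 80 mm. Over 15 N of pin on fork is forcing.
- near_bore (a point): Drawn mouth of the near lug's 15.6 mm bore, in its outer face (holder x -55, y -50, z 56 mm), axes as holder's; the pin goes in along +y. Lugs: 36 mm wide, 10 mm thick (y), tops 75 mm up. The fork is clamped in slots and has slipped: the real near bore is up to 5 mm off in x, 1.2 mm in z, and the fork is turned about it, up to 0.055 rad about z. Not measured: feel it. The fork does not give.
- far_bore (a point): Drawn outer mouth of the far lug's equal bore (holder x -55, y +50, z 56 mm); that lug fills holder y +40 to +50 mm. It is off with the near lug and, by the fork's turn, up to 5.5 mm more in x.
- hub (a point): Centre of the brass hub of the press arm: a barrel along the holder's y, 30 mm across, 22 mm long, bore 18.6 mm. It lies loose on the saddle by the near lug, 0 to 3 mm below the fork's bores, and follows the pin's nose. Axes: y along the bore, x along the flat arm that runs 125 mm down to a black roller on the base plate. The arm weighs about 0.2 kg in all.
- spring_mid (a point): Centre of the nickel coil spring between hub and far lug: 30 mm across, 44 mm long, bore 21 mm, y along its axis; loose on the saddle, 40 g, follows the pin's nose.
- pin: Hinge pin, 0.18 kg. Origin: on its axis, in the collar's face that seats on the near lug. +y points along the shank to the nose, z up as it lies. Steel shank 14 mm across; nose tip at y = 125 mm, the last 18 mm taper evenly from 14 to 3 mm across. Collar 22 mm across, 5 mm thick. It lies level across the saucer's rim, axis 33 mm above the counter, handle overhanging.
- pin_handle (a point): Centre of the pin's red handle: a flat block 12 mm thick (x, the way to grasp it), 34 mm long (y) and 28 mm high (z). It lies 22 mm behind the collar face (-y) and 4 mm below the shank's axis; axes as the pin's.
- pin_collar (a point): The point on the pin's axis in the collar face (same as the pin's origin).
- pin_nose (a point): The tip of the pin's nose.
- saucer: Green melamine saucer, 124 mm across, 26 mm high, loose; origin: centre of its underside. May be shifted.
- syrup_jug: Amber glass syrup jug with a chrome lid, 90 mm across, 137 mm high, a bystander; origin: centre of its underside.
- sugar_pourer: Glass sugar pourer, 68 mm across, 138 mm high, a bystander; origin: centre of its underside.

How it is judged:
By the outcome, as a careful person would: the job done as asked, in the order asked, and still so for the second after the job is handed in, with the robot touching nothing.
It also fails if it takes over 70 s, if anything falls off the work surface, if the arm or the gripper's body presses on something with over 40 N, if the wrist force passes 120 N, or if a joint passes its speed limit or range.

## Working session

There is one attempt and no reset: what is moved stays moved. The work goes in short steps, Python scripts to look and compute and a tool call to move; the robot and the scene stay as the last step left them, time stands still between calls to the robot, and variables do not carry over. Pictures are saved under pics/ and viewed, at most 12 in all, crops included, and the job is handed in when it is done.

Besides the shell and the picture viewer there is one more tool, called after ">>>" as name(argument=value, ...), one argument or row to a line, values as JSON. carry_out: Moves the arm, as the interface text tells. Its arguments: {"type":"object","properties":{"hand":{"type":"array"},"xyz":{"type":"array"},"yaw":{"type":"array"},"force":{"type":"number"}},"required":["hand","xyz","yaw"]}

```bash
mkdir -p pics; cat > h.py <<'E'
import numpy as np, cv2
from plant import arm
def K(c): f=200/np.tan(np.radians(c['vfov'])/2); return f
def ray(name,u,v):
    c=arm.get_calibration(name); f=K(c); R=cv2.Rodrigues(np.array(c['rvec'],float))[0]; t=np.array(c['tvec'],float).ravel()
    return -R.T@t, R.T@np.array([(u-c['cx'])/f,(v-c['cy'])/f,1.])
def atz(name,u,v,z):
    o,d=ray(name,u,v); return o+d*(z-o[2])/d[2]
def proj(name,P):
    c=arm.get_calibration(name); f=K(c); R=cv2.Rodrigues(np.array(c['rvec'],float))[0]; p=R@np.array(P)+np.array(c['tvec'],float).ravel()
    return np.array([c['cx']+f*p[0]/p[2], c['cy']+f*p[1]/p[2]])
E
python3 - <<'E'
from h import *
o=arm.get_obs(); print(o['t'],o['eef_pos'],o['eef_rot'],o['grip_width'],o['ft_force'])
for n in ('scene','top'):
    cv2.imwrite(f'pics/{n}0.png',arm.capture(n)); c=arm.get_calibration(n); print(c, ray(n,320,200))
print(arm.get_calibration('wrist'))
E
```

```text
0.0 [ 0.13803029 -0.53189992  0.24138618] [[-9.67990896e-01 -2.50984698e-01 -5.52751353e-04]
 [-2.50985296e-01  9.67989168e-01  1.83105188e-03]
 [ 7.54913170e-05  1.91117402e-03 -9.99998171e-01]] 0.08540354675171301 [-0.5793647   0.31788002  0.29351033]
{'vfov': 48.72972293335918, 'cx': 326.4544946510651, 'cy': 205.0198729347163, 'rvec': array([ 1.01926684,  2.42357878, -1.0145311 ]), 'tvec': array([ 0.43505971, -0.23540542,  1.26115298])} (array([1.0819647 , 0.41824455, 0.69973093]), array([-0.52245444, -0.50431201, -0.6877889 ]))
{'vfov': 55.52550993156911, 'cx': 321.03143635881565, 'cy': 201.81044728262708, 'rvec': array([ 2.15186607, -2.12955042,  0.14261594]), 'tvec': array([-0.01106996,  0.60879249,  0.96763458])} (array([ 0.46288859, -0.017438  ,  1.0452261 ]), array([ 0.14897328,  0.01532672, -0.98873764]))
{'vfov': 65.70646984690485, 'cx': 323.9008030426279, 'cy': 196.87023538046878, 'mount': array([[-1.60403365e-04, -9.44772136e-01, -3.27727914e-01,
         8.44020095e-02],
       [ 9.99999981e-01, -1.87559858e-04,  5.12558271e-05,
         1.26327378e-03],
       [-1.09893678e-04, -3.27727900e-01,  9.44772148e-01,
        -1.31988337e-01],
       [ 0.00000000e+00,  0.00000000e+00,  0.00000000e+00,
         1.00000000e+00]])}
```

View pics/top0.png

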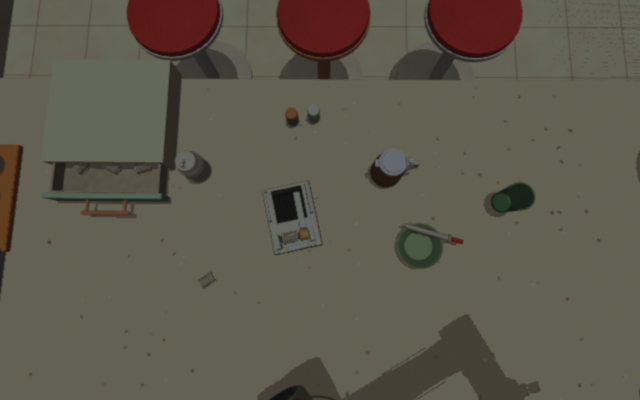

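View pics/scene0.png

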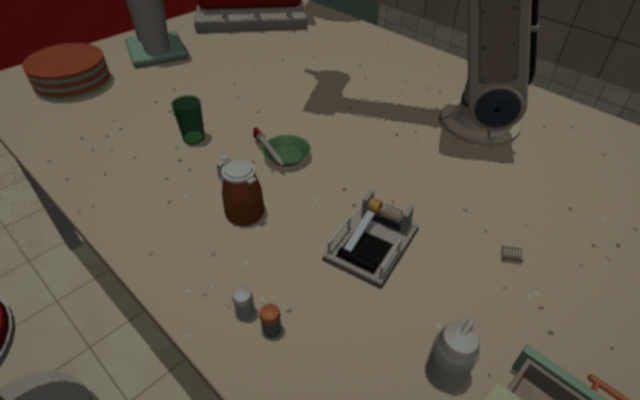

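The top view shows the holder at about (292,217), with the hub at (304,234) and the spring to its left. The pin lies across the saucer with its handle at (456,240) and nose at (402,226). The jug is at (390,168) and the pourer at (188,165). I'll enlarge both areas.

```bash
python3 - <<'E'
from h import *
im=cv2.imread('pics/top0.png')
a=cv2.resize(im[175:260,255:330],None,fx=7,fy=7,interpolation=cv2.INTER_CUBIC)
b=cv2.resize(im[215:260,395:475],None,fx=7,fy=7,interpolation=cv2.INTER_CUBIC)
s=cv2.imread('pics/scene0.png')
c=cv2.resize(s[185:290,315:425],None,fx=5,fy=5,interpolation=cv2.INTER_CUBIC)
g=lambda i:np.clip(255*(i/255.)**.6,0,255).astype('uint8')
cv2.imwrite('pics/a.png',g(a));cv2.imwrite('pics/b.png',g(b));cv2.imwrite('pics/c.png',g(c))
E
```

```text
(no output)
```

View pics/a.png

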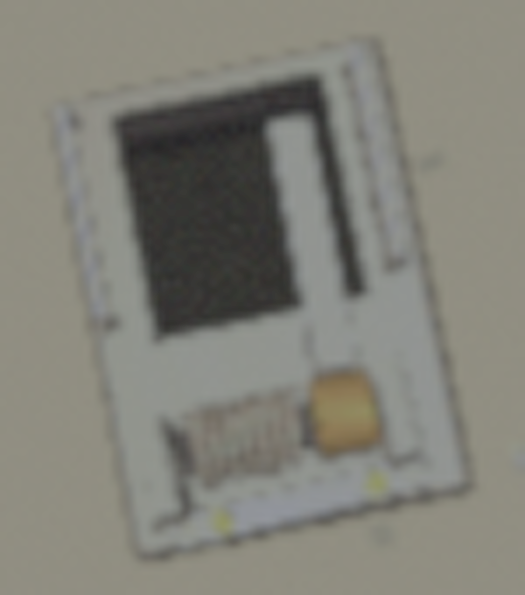

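View pics/b.png

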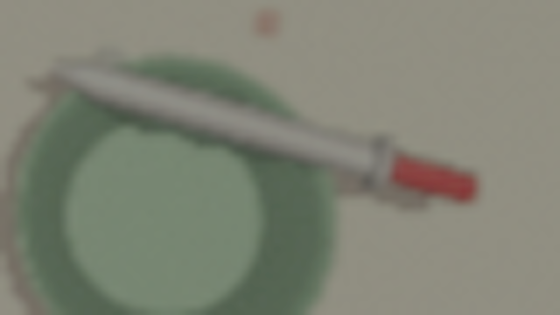

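View pics/c.png

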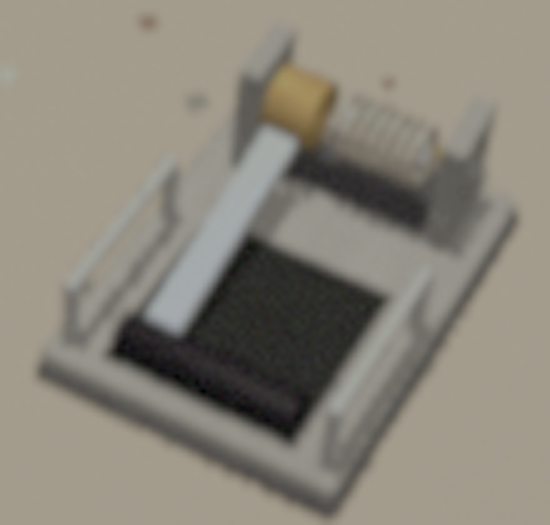

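Crop a: plate corners at (55,105), (378,38), (470,488) and (140,555). Crop b: nose at (62,70), collar at (376,165), handle at (434,178). Crop c: lug tops at about (270,48) and (480,112).

```bash
cat >> h.py <<'E'
def cr(x,y,f,x0,y0): return ((x+.5)/f-.5+x0,(y+.5)/f-.5+y0)
E
python3 - <<'E'
from h import *
np.set_printoptions(precision=4,suppress=True)
# holder frame: order (+x,+y),(+x,-y),(-x,-y),(-x,+y)
L=np.array([[.09,.065],[.09,-.065],[-.09,-.065],[-.09,.065]])
T=np.array([atz('top',*cr(x,y,7,255,175),.018) for x,y in [(55,105),(378,38),(470,488),(140,555)]])[:,:2]
def fit(L,T):
    a=L-L.mean(0);b=T-T.mean(0); th=np.arctan2((a[:,0]*b[:,1]-a[:,1]*b[:,0]).sum(),(a*b).sum()); R=np.array([[np.cos(th),-np.sin(th)],[np.sin(th),np.cos(th)]]); c=T.mean(0)-R@L.mean(0); return th,R,c,T-(L@R.T+c)
th,R,c,r=fit(L,T);print('top',th,c,r)
S=np.array([atz('scene',*cr(x,y,5,315,185),.018) for x,y in [(335,505),(42,360),(515,215)]])[:,:2]
th2,R2,c2,r2=fit(L[[0,1,3]],S);print('scene',th2,c2,r2)
for n,R_,c_ in (('top',R,c),('scene',R2,c2)):
    for P in [(-.055,-.045,.075),(-.055,.045,.075)]:
        w=np.r_[R_@np.array(P[:2])+c_,P[2]]
        print(n,P,w)
        for cam,f,x0,y0 in (('top',7,255,175),('scene',5,315,185)):
            p=proj(cam,w); print(cam,(p-[x0,y0]+.5)*f-.5)
b=lambda x,y,z:atz('top',*cr(x,y,7,395,215),z)
n=b(62,70,.033);co=b(376,165,.033);hd=b(434,178,.043);print('nose',n,'collar',co,'len',np.linalg.norm(n-co),'h',hd,np.linalg.norm((hd-co)[:2]), 'dir',np.arctan2(*(n-hd)[[1,0]]),np.arctan2(*(n-co)[[1,0]]))
for nm,uv,z in (('jug',(393,160),.137),('pourer',(187,160),.138)): print(nm,atz('top',*uv,z))
E
```

```text
top 0.21478712166674443 [0.5715 0.0747] [[-0.0004 -0.0003]
 [-0.0002  0.0002]
 [-0.0001  0.0004]
 [ 0.0007 -0.0004]]
scene 0.2159864909375463 [0.5764 0.0804] [[-0.0017  0.    ]
 [-0.0021  0.0006]
 [ 0.0037 -0.0006]]
top (-0.055, -0.045, 0.075) [0.5273 0.019  0.075 ]
top [396.5965 399.0651]
scene [262.0424  52.5798]
top (-0.055, 0.045, 0.075) [0.5082 0.107  0.075 ]
top [154.3519 449.2684]
scene [459.9049 134.9399]
scene (-0.055, -0.045, 0.075) [0.5323 0.0247 0.075 ]
top [381.3659 385.3907]
scene [264.7743  64.8146]
scene (-0.055, 0.045, 0.075) [0.513  0.1126 0.075 ]
top [139.3454 435.821 ]
scene [464.0462 147.9662]
nose [ 0.5514 -0.2247  0.033 ] collar [ 0.5166 -0.3424  0.033 ] len 0.12270633699221126 h [ 0.5114 -0.3606  0.043 ] 0.018929449833530707 dir 1.2851384753990205 1.283546631335086
jug [ 0.7005 -0.1811  0.137 ]
pourer [0.6961 0.3253 0.138 ]
```

>>> carry_out(
  hand=[1,1,1,1,1,1,1,1,1,1,1,1,1,1,1,1,1,1],
  xyz=[
    [0,0,0],
    [0,0,0],
    [0,0,0],
    [0,0,0],
    [0,0,0],
    [0,0,0],
    [0,0,0],
    [-2.97,-3.43,1.0],
    [-2.97,-3.43,1.0],
    [-2.97,-3.43,1.0],
    [-2.97,-3.43,1.0],
    [-2.97,-3.43,1.0],
    [-2.97,-3.43,1.0],
    [-2.97,-3.43,1.0],
    [-2.97,-3.43,1.0],
    [-2.97,-3.43,1.0],
    [0,0,0],
    [0,0,0],
  ],
  yaw=[-8.43,-8.43,-8.43,-8.43,-8.43,-8.43,-8.43,0,0,0,0,0,0,0,0,0,0,0],
  force=60,
)

```text
t: 1.9
eef_pos: [0.5102, -0.3625, 0.151]
eef_rot: [[-0.281, -0.96, -0.002], [-0.96, 0.281, 0.001], [-0.0, 0.002, -1.0]]
ft_force: [-0.9, -0.7, 0.5]
grip_width: 0.0855
finger_force: 0.0
```

```bash
cat >> h.py <<'E'
def wcam():
    o=arm.get_obs(); c=arm.get_calibration('wrist'); M=np.array(c['mount']); R=np.array(o['eef_rot'])
    return c,R@M[:3,:3],np.array(o['eef_pos'])+R@M[:3,3]
def watz(u,v,z):
    c,R,o=wcam(); f=K(c); d=np.array([u-c['cx'],v-c['cy']]); r=np.hypot(*d); a=r/f
    d=R@np.r_[np.sin(a)*d/max(r,1e-9),np.cos(a)]; return o+d*(z-o[2])/d[2]
def wproj(P):
    c,R,o=wcam(); p=R.T@(np.array(P)-o); a=np.arctan2(np.hypot(*p[:2]),p[2]); return np.array([c['cx'],c['cy']])+K(c)*a*p[:2]/np.hypot(*p[:2])
E
python3 - <<'E'
from h import *
np.set_printoptions(precision=4,suppress=True)
o=arm.get_obs(); im=arm.capture('wrist'); print(o['t'],o['eef_pos'],o['eef_rot'],o['joints'],o['ft_force'])
cv2.imwrite('pics/w1.png',np.clip(255*(im/255.)**.6,0,255).astype('uint8'))
d=np.array([.2835,.959,0])
for s,z in ((.125,.033),(0,.033),(-.022,.043)): print(wproj(np.array([.5155,-.343,z])+s*d))
E
```

```text
1.9 [ 0.5102 -0.3625  0.151 ] [[-0.2815 -0.9596 -0.0023]
 [-0.9596  0.2815  0.0009]
 [-0.0003  0.0024 -1.    ]] [-0.3686  0.4444  0.1501 -0.0001 -1.279   0.0833] [-0.8935 -0.6888  0.4536]
[323.3178 323.0227]
[323.286  215.7681]
[323.2743 195.7231]
```

View pics/w1.png

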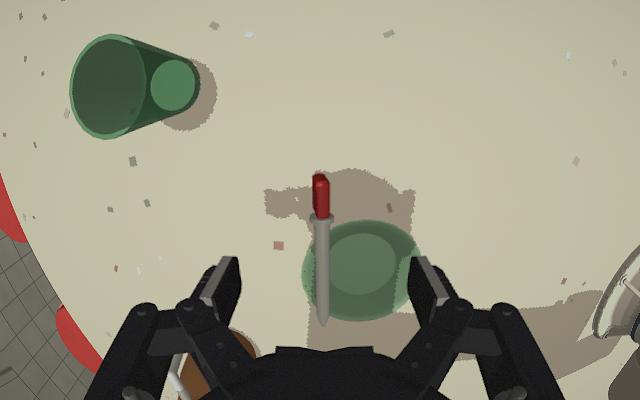

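The wrist view matches prediction to within about 1–2 px: nose (323,325), collar (322,214), handle (321,196). Descending to grasp.

>>> carry_out(
  hand=[0.6,0.6,0.6,0.6,0.6,0.6,0,0,0,0,0,0,0,0],
  xyz=[
    [0.15,-0.1,3.5],
    [0,0,3.5],
    [0,0,3],
    [0,0,1.8],
    [0,0,1.0],
    [0,0,0],
    [0,0,0],
    [0,0,0],
    [0,0,0],
    [0,0,0],
    [0,0,0],
    [0,0,0],
    [0,0,0],
    [0,0,0],
  ],
  yaw=[0,0,0,0,0,0,0,0,0,0,0,0,0,0],
  force=70,
)

```text
t: 3.35
eef_pos: [0.5112, -0.3656, 0.0252]
eef_rot: [[-0.283, -0.959, 0.002], [-0.959, 0.283, -0.001], [0.001, -0.002, -1.0]]
ft_force: [1.2, -0.9, 5.1]
grip_width: 0.0108
finger_force: 68.8
```

>>> carry_out(
  hand=[0,0,0,0,0,0,0,0,0,0,0,0,0,0,0,0],
  xyz=[
    [0,0,-1],
    [0,0,-2],
    [0,0,-3],
    [-2,0.1,0],
    [-4,0.1,0],
    [-4,0.1,0],
    [-4,0.1,0],
    [-4,0.1,0],
    [-3.4,0.1,0],
    [0,0,0],
    [0,0,0],
    [0,0,0],
    [0,0,0],
    [0,0,0],
    [0,0,0],
    [0,0,0],
  ],
  yaw=[0,0,0,0,0,0,0,0,0,-5.8,-5.8,-5.8,-5.8,-5.6,0,0],
)

```text
t: 4.95
eef_pos: [0.5647, -0.1581, 0.0839]
eef_rot: [[0.211, -0.977, -0.001], [-0.977, -0.211, 0.0], [-0.001, 0.001, -1.0]]
ft_force: [-0.3, 0.7, -1.8]
grip_width: 0.0108
finger_force: 68.3
```

```bash
python3 - <<'E'
from h import *
np.set_printoptions(precision=4,suppress=True)
o=arm.get_obs(); im=arm.capture('wrist'); sc=arm.capture('scene'); print(o['t'],o['eef_pos'],o['eef_rot'],o['joints'],o['ft_force'],o['torque'],o['grip_width'])
g=lambda i:np.clip(255*(i/255.)**.6,0,255).astype('uint8')
cv2.imwrite('pics/s2.png',sc)
cv2.imwrite('pics/w2.png',g(im))
big=cv2.resize(g(im)[180:400,210:430],None,fx=2.7,fy=2.7,interpolation=cv2.INTER_CUBIC); cv2.imwrite('pics/w2c.png',big)
R=np.array(o['eef_rot']); p=o['eef_pos']
H=np.array([[np.cos(.2148),-np.sin(.2148)],[np.sin(.2148),np.cos(.2148)]])
for l in [(-.09,-.065,.018),(-.09,.065,.018),(.09,-.065,.018),(-.055,-.05,.056),(-.055,-.05,.075),(-.037,-.05,.075),(-.073,-.05,.075),(-.055,.05,.075)]: print(l,(wproj(np.r_[H@l[:2]+[.5715,.0747],l[2]])-[210,180]+.5)*2.7-.5)
for s in (0,.125): print('pin',(wproj(p+R@[-.022-s,0,-.008])-[210,180]+.5)*2.7-.5)
E
```

```text
4.95 [ 0.5647 -0.1581  0.0839] [[ 0.2112 -0.9774 -0.0014]
 [-0.9774 -0.2112  0.0003]
 [-0.0006  0.0013 -1.    ]] [-0.0067  0.4204 -0.0692 -0.0003 -1.0825  0.2197] [-0.2515  0.713  -1.7616] [-0.099  -0.07    0.0389] 0.01083365479399448
(-0.09, -0.065, 0.018) [403.9391 509.1396]
(-0.09, 0.065, 0.018) [383.0266 672.2204]
(0.09, -0.065, 0.018) [-72.6583 480.829 ]
(-0.055, -0.05, 0.056) [306.2848 618.3519]
(-0.055, -0.05, 0.075) [306.208  664.1714]
(-0.037, -0.05, 0.075) [250.3624 663.3321]
(-0.073, -0.05, 0.075) [362.0762 663.3628]
(-0.055, 0.05, 0.075) [306.9963 767.9134]
pin [310.0164 355.7909]
pin [309.208 667.631]
```

View pics/w2c.png

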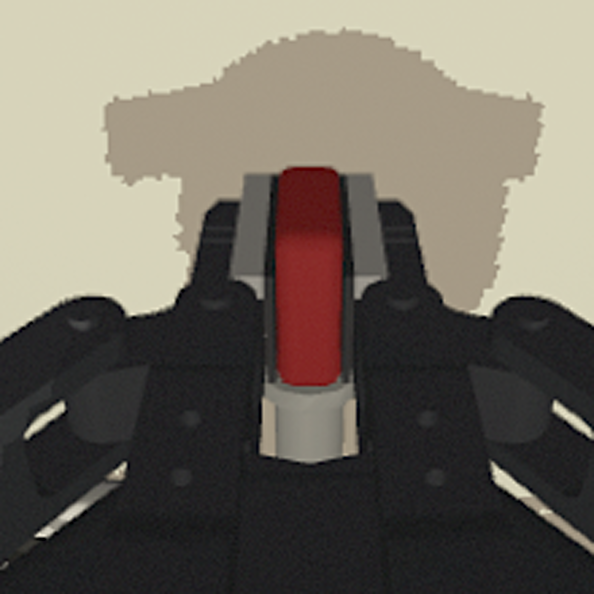

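The pin sits straight in the hand, with the handle at x≈309 in the crop. The body hides the nose, so I'll use the fixed cameras.

```bash
python3 - <<'E'
from h import *
np.set_printoptions(precision=4,suppress=True)
o=arm.get_obs(); t=arm.capture('top'); s=cv2.imread('pics/s2.png')
cv2.imwrite('pics/t2.png',t)
g=lambda i:np.clip(255*(i/255.)**.6,0,255).astype('uint8')
R=np.array(o['eef_rot']); p=o['eef_pos']
for q in (0,.125):
    for n in('scene','top'): print(n,q,proj(n,p+R@[-.022-q,0,-.008]))
print(wproj(p+R@[-.022,0,-.019]),(wproj(p+R@[-.022,0,-.019])-[210,180]+.5)*2.7-.5)
a=cv2.resize(s[150:250,280:420],None,fx=5,fy=5,interpolation=cv2.INTER_CUBIC)
b=cv2.resize(t[205:260,270:370],None,fx=7,fy=7,interpolation=cv2.INTER_CUBIC)[:, :700][:385]
cv2.imwrite('pics/m1.png',g(a)); cv2.imwrite('pics/m2.png',g(b))
E
```

```text
scene 0 [303.6534 162.4041]
top 0 [373.0459 218.6734]
scene 0.125 [353.4282 182.8485]
top 0.125 [324.3751 228.6981]
[324.3031 325.74  ] [309.4682 394.3481]
```

View pics/m1.png

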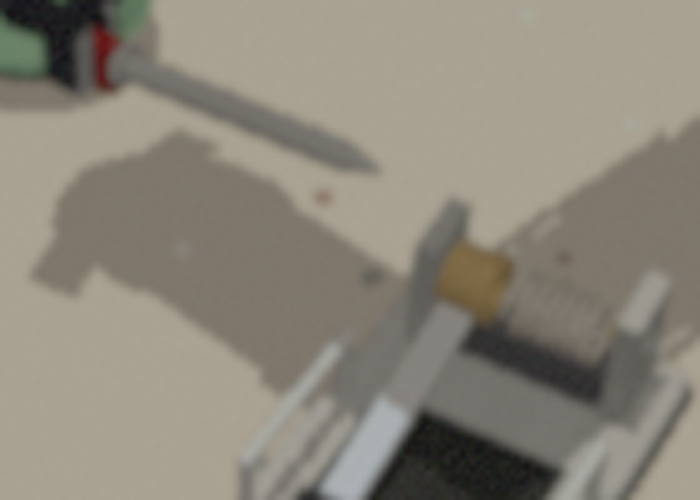

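View pics/m2.png

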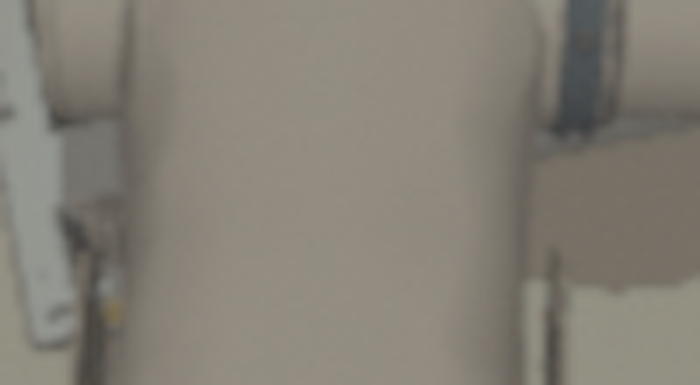

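The arm hides the pin in the top view. In the scene crop, the nose is at (380,170), the near lug top runs (455,198)–(425,248) and the far lug top (655,272)–(622,328). I'll compare these with the drawn positions.

```bash
python3 - <<'E'
from h import *
np.set_printoptions(precision=1,suppress=True)
H=np.array([[np.cos(.2148),-np.sin(.2148)],[np.sin(.2148),np.cos(.2148)]])
w=lambda l:np.r_[H@l[:2]+[.5715,.0747],l[2]]
sc=lambda l:(proj('scene',w(l))-[280,150]+.5)*5-.5
tp=lambda l:(proj('top',w(l))-[255,175]+.5)*7-.5
for y in (-.05,-.04,.04,.05):
  for x in (-.073,-.037): print(x,y,'scene m1',sc((x,y,.075)),'top a',tp((x,y,.075)))
for l in [(.09,-.065,.018),(-.09,.065,.018),(-.09,-.065,.018),(.09,.065,.018),(0,-.057,.055),(.08,-.057,.055),(0,.057,.055),(-.055,-.027,.071)]: print(l,sc(l),'c:',(proj('scene',w(l))-[315,185]+.5)*5-.5,tp(l))
t=cv2.imread('pics/top0.png');s=cv2.imread('pics/scene0.png')
g=lambda i:cv2.createCLAHE(3,(2,2)).apply(cv2.cvtColor(i,cv2.COLOR_BGR2GRAY))
a=cv2.resize(g(s[185:240,355:420]),None,fx=10,fy=10,interpolation=cv2.INTER_CUBIC)[:400]
b=cv2.resize(g(t[220:258,262:327]),None,fx=10,fy=10,interpolation=cv2.INTER_CUBIC)
o=np.vstack([a[:300],b[:300]]); print(o.shape); cv2.imwrite('pics/m3.png',o)
E
```

```text
-0.073 -0.05 scene m1 [446.4 198.9] top a [420.  444.7]
-0.037 -0.05 scene m1 [405.9 248. ] top a [400.3 348. ]
-0.073 -0.04 scene m1 [467.4 207.5] top a [393.  450.3]
-0.037 -0.04 scene m1 [427.3 257. ] top a [373.5 353.6]
-0.073 0.04 scene m1 [641.7 279. ] top a [177.2 495.2]
-0.037 0.04 scene m1 [604.7 332. ] top a [158.8 398. ]
-0.073 0.05 scene m1 [664.3 288.3] top a [150.1 500.8]
-0.037 0.05 scene m1 [627.7 341.7] top a [131.9 403.6]
(0.09, -0.065, 0.018) [210.4 522.2] c: [ 35.4 347.2] [378.7  37.6]
(-0.09, 0.065, 0.018) [692.1 373.5] c: [517.1 198.5] [139.  556.8]
(-0.09, -0.065, 0.018) [423.3 259.8] c: [248.3  84.8] [471.2 487.7]
(0.09, 0.065, 0.018) [503.  666.2] c: [328.  491.2] [ 54.5 103.9]
(0, -0.057, 0.055) [344.4 329.1] c: [169.4 154.1] [400.9 252.4]
(0.08, -0.057, 0.055) [242.7 452.8] c: [ 67.7 277.8] [359.   47.5]
(0, 0.057, 0.055) [597.7 441.3] c: [422.7 266.3] [102.5 314. ]
(-0.055, -0.027, 0.071) [474.5 250.6] c: [299.5  75.6] [348.9 409.8]
(600, 650)
```

View pics/m3.png

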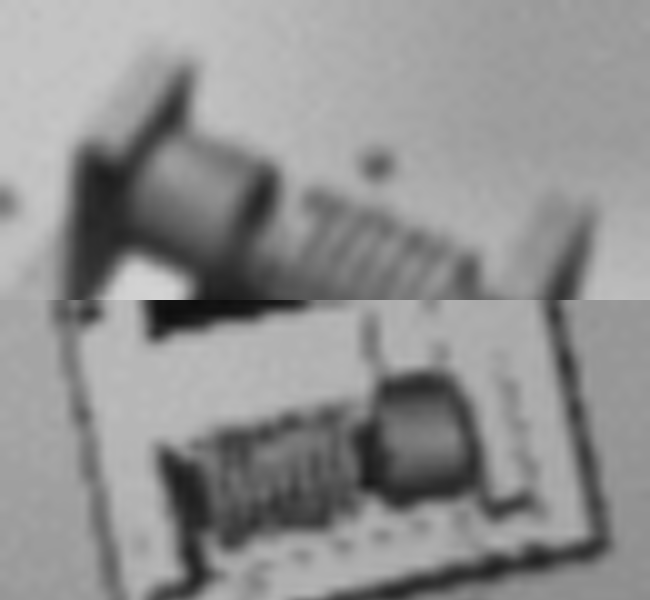

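>>> carry_out(
  hand=[0,0,0,0,0,0,0,0],
  xyz=[
    [0,0,0],
    [0,-0.49,1.0],
    [0,0,1.6],
    [0,0,0.97],
    [-1.0,0,0],
    [-0.9,0,0],
    [0,0,0],
    [0,0,0],
  ],
  yaw=[-2.1,0,0,0,0,0,0,0],
)

```text
t: 5.9
eef_pos: [0.5657, -0.1382, 0.0494]
eef_rot: [[0.25, -0.968, 0.001], [-0.968, -0.25, -0.0], [0.001, -0.001, -1.0]]
ft_force: [0.5, 0.2, -1.0]
grip_width: 0.011
finger_force: 68.3
```

```bash
cat > st.py <<'E'
from h import *
np.set_printoptions(precision=4,suppress=True)
o=arm.get_obs(); R=np.array(o['eef_rot']); p=np.array(o['eef_pos'])
print('t',o['t'],'p',p,'Ftool',R.T@o['ft_force'],'Ttool',R.T@o['torque'],'yaw',np.arctan2(R[0,0],-R[1,0]))
H=np.array([[np.cos(.2148),-np.sin(.2148)],[np.sin(.2148),np.cos(.2148)]])
for s in(.024,.149): q=p+R@[-s,0,-.0078]; print('collar/nose in holder',H.T@(q[:2]-[.5715,.0747]),q[2])
E
python3 st.py
```

```text
t 5.9 p [ 0.5657 -0.1382  0.0494] Ftool [-0.0997 -0.4973  1.0084] Ttool [-0.0035  0.1459 -0.0069] yaw 0.25307208758503663
collar/nose in holder [-0.0519 -0.1828] 0.05719430691077379
collar/nose in holder [-0.0567 -0.0578] 0.05712898171713694
```

>>> carry_out(
  hand=[0,0,0,0,0],
  xyz=[
    [-0.2,0,0.1],
    [-0.2,0,0],
    [-0.2,0,0],
    [-0.2,0,0],
    [0,0,0],
  ],
  yaw=[0,0,0,0,0],
)

```text
t: 6.4
eef_pos: [0.5632, -0.1306, 0.0476]
eef_rot: [[0.25, -0.968, -0.0], [-0.968, -0.25, 0.0], [-0.0, -0.0, -1.0]]
ft_force: [0.1, 0.8, -2.3]
grip_width: 0.0107
finger_force: 68.3
```

```bash
python3 st.py
```

```text
t 6.4 p [ 0.5632 -0.1306  0.0476] Ftool [-0.7298 -0.2875  2.3309] Ttool [0.025  0.1186 0.0019] yaw 0.25235795272185446
collar/nose in holder [-0.0528 -0.1749] 0.055415967379946814
collar/nose in holder [-0.0575 -0.05  ] 0.05542075843424924
```

>>> carry_out(
  hand=[0,0,0,0],
  xyz=[
    [-0.2,0,0],
    [-0.2,0,0],
    [-0.2,0,0],
    [0,0,0],
  ],
  yaw=[0,0,0,0],
)

```text
t: 6.8
eef_pos: [0.5617, -0.1248, 0.0476]
eef_rot: [[0.25, -0.968, -0.0], [-0.968, -0.25, 0.0], [-0.0, 0.0, -1.0]]
ft_force: [-0.5, -0.5, -1.8]
grip_width: 0.0107
finger_force: 68.3
```

```bash
python3 st.py
```

```text
t 6.8 p [ 0.5617 -0.1248  0.0476] Ftool [0.3251 0.5827 1.7536] Ttool [ 0.0083  0.1251 -0.052 ] yaw 0.25248814493259564
collar/nose in holder [-0.053  -0.1688] 0.0553840853958457
collar/nose in holder [-0.0577 -0.0439] 0.05538972477584491
```

>>> carry_out(
  hand=[0,0,0],
  xyz=[
    [-0.15,0,0],
    [-0.15,0,0],
    [0,0,0],
  ],
  yaw=[0,0,0],
)

```text
t: 7.1
eef_pos: [0.561, -0.122, 0.0476]
eef_rot: [[0.25, -0.968, -0.0], [-0.968, -0.25, 0.0], [-0.0, 0.0, -1.0]]
ft_force: [1.0, 0.0, -1.5]
grip_width: 0.0112
finger_force: 68.3
```

```bash
python3 st.py
```

```text
t 7.1 p [ 0.561  -0.122   0.0476] Ftool [ 0.2219 -0.9636  1.4747] Ttool [0.0381 0.1373 0.0014] yaw 0.25237300947071317
collar/nose in holder [-0.0531 -0.1659] 0.0553959022503328
collar/nose in holder [-0.0578 -0.041 ] 0.05539952908403398
```

>>> carry_out(
  hand=[0,0,0],
  xyz=[
    [-0.15,0,0],
    [-0.15,0,0],
    [0,0,0],
  ],
  yaw=[0,0,0],
)

```text
t: 7.4
eef_pos: [0.5602, -0.119, 0.0476]
eef_rot: [[0.25, -0.968, -0.0], [-0.968, -0.25, 0.0], [-0.0, 0.0, -1.0]]
ft_force: [0.1, -0.5, -2.3]
grip_width: 0.0108
finger_force: 68.3
```

```bash
python3 st.py
```

```text
t 7.4 p [ 0.5602 -0.119   0.0476] Ftool [ 0.4799 -0.0013  2.3313] Ttool [ 0.0148  0.1471 -0.0052] yaw 0.2523253848730625
collar/nose in holder [-0.0532 -0.1629] 0.05538480790518314
collar/nose in holder [-0.0579 -0.038 ] 0.05539261525698714
```

>>> carry_out(
  hand=[0,0,0],
  xyz=[
    [-0.1,0,0],
    [-0.1,0,0],
    [0,0,0],
  ],
  yaw=[0,0,0],
)

```text
t: 7.7
eef_pos: [0.5598, -0.1172, 0.0476]
eef_rot: [[0.25, -0.968, 0.0], [-0.968, -0.25, 0.0], [0.0, -0.0, -1.0]]
ft_force: [0.2, -0.8, -2.0]
grip_width: 0.0107
finger_force: 68.3
```

```bash
python3 st.py
```

```text
t 7.7 p [ 0.5598 -0.1172  0.0476] Ftool [0.7974 0.0339 1.9639] Ttool [-0.0255  0.1011 -0.0068] yaw 0.2522904182343585
collar/nose in holder [-0.0533 -0.161 ] 0.05540574262372684
collar/nose in holder [-0.058  -0.0361] 0.05540446293507998
```

>>> carry_out(
  hand=[0,0,0],
  xyz=[
    [-0.1,0,0],
    [-0.1,0,0],
    [0,0,0],
  ],
  yaw=[0,0,0],
)

```text
t: 8.0
eef_pos: [0.5593, -0.1152, 0.0477]
eef_rot: [[0.25, -0.968, 0.0], [-0.968, -0.25, 0.0], [0.0, -0.0, -1.0]]
ft_force: [0.5, 0.1, -1.0]
grip_width: 0.0103
finger_force: 68.3
```

```bash
python3 st.py
```

```text
t 8.0 p [ 0.5593 -0.1152  0.0477] Ftool [-0.0009 -0.5443  0.9559] Ttool [-0.0006  0.0877  0.0292] yaw 0.2522776827614428
collar/nose in holder [-0.0533 -0.159 ] 0.05547046109883968
collar/nose in holder [-0.0579 -0.0341] 0.0554669015987177
```

>>> carry_out(
  hand=[0,0,0],
  xyz=[
    [-0.1,0,0],
    [-0.1,0,0],
    [0,0,0],
  ],
  yaw=[0,0,0],
)

```text
t: 8.3
eef_pos: [0.559, -0.1132, 0.0478]
eef_rot: [[0.25, -0.968, 0.001], [-0.968, -0.25, 0.0], [-0.0, -0.001, -1.0]]
ft_force: [1.7, 0.4, -0.4]
grip_width: 0.0105
finger_force: 68.5
```

```bash
python3 st.py
```

```text
t 8.3 p [ 0.559  -0.1132  0.0478] Ftool [ 0.0458 -1.7547  0.4252] Ttool [ 0.1856 -0.0465  0.1282] yaw 0.25222118825756296
collar/nose in holder [-0.0532 -0.1569] 0.05555171700902915
collar/nose in holder [-0.0579 -0.032 ] 0.055554553650727714
```

>>> carry_out(
  hand=[0,0,0],
  xyz=[
    [0,-0.05,-0.05],
    [-0.1,0,0],
    [0,0,0],
  ],
  yaw=[0,0,0],
)

```text
t: 8.6
eef_pos: [0.5589, -0.1122, 0.048]
eef_rot: [[0.25, -0.968, -0.0], [-0.968, -0.25, 0.0], [-0.0, 0.0, -1.0]]
ft_force: [-0.0, -0.5, -1.4]
grip_width: 0.011
finger_force: 68.4
```

```bash
python3 st.py
```

```text
t 8.6 p [ 0.5589 -0.1122  0.048 ] Ftool [0.483  0.1271 1.3596] Ttool [0.0681 0.0608 0.0042] yaw 0.25223341982049113
collar/nose in holder [-0.053 -0.156] 0.055829042595467365
collar/nose in holder [-0.0577 -0.0311] 0.0558390510387065
```

>>> carry_out(
  hand=[0,0,0,0],
  xyz=[
    [-0.1,0,-0.02],
    [-0.1,0,0],
    [-0.1,0,0],
    [0,0,0],
  ],
  yaw=[0,0,0,0],
)

```text
t: 9.0
eef_pos: [0.5582, -0.1093, 0.0482]
eef_rot: [[0.25, -0.968, -0.0], [-0.968, -0.25, 0.0], [-0.0, 0.0, -1.0]]
ft_force: [0.1, 0.1, -1.9]
grip_width: 0.0109
finger_force: 68.4
```

```bash
python3 st.py
```

```text
t 9.0 p [ 0.5582 -0.1093  0.0482] Ftool [-0.0616 -0.097   1.9285] Ttool [-0.0504  0.1842 -0.0315] yaw 0.252412981748518
collar/nose in holder [-0.0531 -0.1529] 0.056042607673487406
collar/nose in holder [-0.0578 -0.028 ] 0.05605127396641267
```

>>> carry_out(
  hand=[0,0,0,0],
  xyz=[
    [-0.15,0,0],
    [-0.15,0,0],
    [-0.1,0,0],
    [0,0,0],
  ],
  yaw=[0,0,0,0],
)

```text
t: 9.4
eef_pos: [0.5573, -0.1054, 0.0484]
eef_rot: [[0.25, -0.968, 0.0], [-0.968, -0.25, 0.0], [0.0, -0.0, -1.0]]
ft_force: [0.3, 0.3, -1.2]
grip_width: 0.0108
finger_force: 68.4
```

```bash
python3 st.py
```

```text
t 9.4 p [ 0.5573 -0.1054  0.0484] Ftool [-0.2142 -0.385   1.2303] Ttool [0.1923 0.1273 0.0045] yaw 0.2523374869519096
collar/nose in holder [-0.0531 -0.149 ] 0.05616559771791653
collar/nose in holder [-0.0578 -0.024 ] 0.05615815808356306
```

>>> carry_out(
  hand=[0,0,0,0],
  xyz=[
    [-0.15,0,0],
    [-0.15,0,0],
    [-0.15,0,0],
    [0,0,0],
  ],
  yaw=[0,0,0,0],
)

```text
t: 9.8
eef_pos: [0.5561, -0.1009, 0.0483]
eef_rot: [[0.25, -0.968, 0.0], [-0.968, -0.25, 0.0], [-0.0, -0.0, -1.0]]
ft_force: [1.3, -0.4, -1.9]
grip_width: 0.0106
finger_force: 68.4
```

```bash
python3 st.py
```

```text
t 9.8 p [ 0.5561 -0.1009  0.0483] Ftool [ 0.7651 -1.1709  1.8667] Ttool [0.2061 0.1273 0.0387] yaw 0.2523862651394985
collar/nose in holder [-0.0534 -0.1443] 0.056120510437380776
collar/nose in holder [-0.0581 -0.0194] 0.05613328508348341
```

>>> carry_out(
  hand=[0,0,0,0],
  xyz=[
    [-0.1,-0.04,0],
    [-0.15,0,0],
    [-0.15,0,0],
    [0,0,0],
  ],
  yaw=[0,0,0,0],
)

```text
t: 10.2
eef_pos: [0.5555, -0.0969, 0.0483]
eef_rot: [[0.25, -0.968, 0.0], [-0.968, -0.25, 0.0], [-0.0, -0.0, -1.0]]
ft_force: [0.1, 1.3, -2.0]
grip_width: 0.0107
finger_force: 68.4
```

```bash
python3 st.py
```

```text
t 10.2 p [ 0.5555 -0.0969  0.0483] Ftool [-1.2402 -0.3974  1.9927] Ttool [0.2475 0.0305 0.0891] yaw 0.2523132198661433
collar/nose in holder [-0.0531 -0.1403] 0.05609092623579342
collar/nose in holder [-0.0578 -0.0154] 0.056113779530379174
```

>>> carry_out(
  hand=[0,0,0,0,0],
  xyz=[
    [-0.2,-0.02,0],
    [-0.2,0,0],
    [-0.2,0,0],
    [-0.1,0,0],
    [0,0,0],
  ],
  yaw=[0,0,0,0,0],
)

```text
t: 10.7
eef_pos: [0.5539, -0.0901, 0.0483]
eef_rot: [[0.25, -0.968, 0.0], [-0.968, -0.25, 0.0], [-0.0, -0.0, -1.0]]
ft_force: [0.8, 0.1, -1.0]
grip_width: 0.0112
finger_force: 68.4
```

```bash
python3 st.py
```

```text
t 10.7 p [ 0.5539 -0.0901  0.0483] Ftool [ 0.1143 -0.8319  1.009 ] Ttool [0.2331 0.0112 0.096 ] yaw 0.25239872469932656
collar/nose in holder [-0.0532 -0.1333] 0.0561131803302749
collar/nose in holder [-0.0579 -0.0084] 0.05613288915165962
```

>>> carry_out(
  hand=[0,0,0,0,0],
  xyz=[
    [-0.2,-0.03,-0.03],
    [-0.2,0,0],
    [-0.2,0,0],
    [-0.1,0,0],
    [0,0,0],
  ],
  yaw=[0,0,0,0,0],
)

```text
t: 11.2
eef_pos: [0.5525, -0.0833, 0.0486]
eef_rot: [[0.25, -0.968, 0.0], [-0.968, -0.25, 0.0], [-0.0, -0.0, -1.0]]
ft_force: [0.6, 0.3, -1.9]
grip_width: 0.0106
finger_force: 68.4
```

```bash
python3 st.py
```

```text
t 11.2 p [ 0.5525 -0.0833  0.0486] Ftool [-0.1163 -0.6018  1.8984] Ttool [0.2749 0.0857 0.0733] yaw 0.2523379217911208
collar/nose in holder [-0.0532 -0.1263] 0.056417011737470775
collar/nose in holder [-0.0578 -0.0014] 0.05643455950290194
```

>>> carry_out(
  hand=[0,0,0,0,0,0,0],
  xyz=[
    [-0.2,-0.02,0],
    [-0.25,0,0],
    [-0.25,0,0],
    [-0.25,0,0],
    [-0.25,0,0],
    [-0.2,0,0],
    [0,0,0],
  ],
  yaw=[0,0,0,0,0,0,0],
)

```text
t: 11.9
eef_pos: [0.5491, -0.0694, 0.0485]
eef_rot: [[0.25, -0.968, -0.0], [-0.968, -0.25, 0.0], [-0.0, 0.0, -1.0]]
ft_force: [0.5, 1.2, -2.4]
grip_width: 0.0107
finger_force: 68.4
```

```bash
python3 st.py
```

```text
t 11.9 p [ 0.5491 -0.0694  0.0485] Ftool [-1.0051 -0.7825  2.4027] Ttool [ 0.1622 -0.1557  0.0664] yaw 0.2524139692113473
collar/nose in holder [-0.0535 -0.112 ] 0.05634390819518731
collar/nose in holder [-0.0582  0.0129] 0.05639917895251477
```

>>> carry_out(
  hand=[0,0,0,0,0,0,0],
  xyz=[
    [-0.2,-0.02,-0.03],
    [-0.25,0,0],
    [-0.25,0,0],
    [-0.25,0,0],
    [-0.2,0,0],
    [-0.1,0,0],
    [0,0,0],
  ],
  yaw=[0,0,0,0,0,0,0],
)

```text
t: 12.6
eef_pos: [0.5461, -0.0576, 0.0488]
eef_rot: [[0.25, -0.968, -0.0], [-0.968, -0.25, 0.0], [-0.0, 0.0, -1.0]]
ft_force: [-0.3, -0.8, -2.5]
grip_width: 0.0112
finger_force: 68.3
```

```bash
python3 st.py
```

```text
t 12.6 p [ 0.5461 -0.0576  0.0488] Ftool [0.7388 0.5312 2.4802] Ttool [-0.1462  0.2993  0.0116] yaw 0.25235106959559084
collar/nose in holder [-0.0539 -0.0998] 0.05660948354970997
collar/nose in holder [-0.0586  0.0251] 0.056635246244126476
```

>>> carry_out(
  hand=[0,0,0,0,0,0,0],
  xyz=[
    [-0.2,0,0],
    [-0.25,0,0],
    [-0.25,0,0],
    [-0.25,0,0],
    [-0.2,0,0],
    [-0.1,0,0],
    [0,0,0],
  ],
  yaw=[0,0,0,0,0,0,0],
)

```text
t: 13.3
eef_pos: [0.543, -0.0454, 0.0488]
eef_rot: [[0.25, -0.968, -0.0], [-0.968, -0.25, 0.0], [-0.0, 0.0, -1.0]]
ft_force: [-0.6, -0.4, -2.2]
grip_width: 0.0109
finger_force: 68.3
```

```bash
python3 st.py
```

```text
t 13.3 p [ 0.543  -0.0454  0.0488] Ftool [0.2482 0.7015 2.2412] Ttool [-0.3102  0.3956 -0.0157] yaw 0.25229741904342484
collar/nose in holder [-0.0544 -0.0872] 0.05662070840294616
collar/nose in holder [-0.0591  0.0377] 0.05666494510534914
```

>>> carry_out(
  hand=[0,0,0,0,0],
  xyz=[
    [-0.1,0.05,0],
    [-0.15,0,0],
    [-0.15,0,0],
    [-0.1,0,0],
    [0,0,0],
  ],
  yaw=[0,0,0,0,0],
)

```text
t: 13.8
eef_pos: [0.5415, -0.0406, 0.049]
eef_rot: [[0.25, -0.968, 0.0], [-0.968, -0.25, 0.0], [-0.0, -0.0, -1.0]]
ft_force: [-0.1, -0.7, -1.2]
grip_width: 0.011
finger_force: 68.3
```

```bash
python3 st.py
```

```text
t 13.8 p [ 0.5415 -0.0406  0.049 ] Ftool [0.6602 0.2438 1.2289] Ttool [0.085  0.2692 0.0267] yaw 0.2523099463895188
collar/nose in holder [-0.0548 -0.0823] 0.05675752094015533
collar/nose in holder [-0.0595  0.0426] 0.05678394659129996
```

>>> carry_out(
  hand=[0,0,0,0],
  xyz=[
    [-0.1,0,0],
    [-0.1,0,0],
    [-0.1,0,0],
    [0,0,0],
  ],
  yaw=[0,0,0,0],
)

```text
t: 14.2
eef_pos: [0.5407, -0.0378, 0.0489]
eef_rot: [[0.25, -0.968, 0.0], [-0.968, -0.25, 0.0], [-0.0, -0.0, -1.0]]
ft_force: [0.6, 0.4, -2.0]
grip_width: 0.0107
finger_force: 68.3
```

```bash
python3 st.py
```

```text
t 14.2 p [ 0.5407 -0.0378  0.0489] Ftool [-0.2626 -0.7348  2.0454] Ttool [0.2686 0.2336 0.0375] yaw 0.2523328191184424
collar/nose in holder [-0.0549 -0.0794] 0.05674738148884639
collar/nose in holder [-0.0596  0.0456] 0.05676845518913614
```

>>> carry_out(
  hand=[0,0,0,0],
  xyz=[
    [-0.1,-0.02,0],
    [-0.1,0,0],
    [-0.1,0,0],
    [0,0,0],
  ],
  yaw=[0,0,0,0],
)

```text
t: 14.6
eef_pos: [0.5401, -0.0349, 0.0489]
eef_rot: [[0.25, -0.968, -0.0], [-0.968, -0.25, 0.0], [-0.0, 0.0, -1.0]]
ft_force: [1.1, 0.6, -2.2]
grip_width: 0.011
finger_force: 68.3
```

```bash
python3 st.py
```

```text
t 14.6 p [ 0.5401 -0.0349  0.0489] Ftool [-0.3258 -1.2525  2.1667] Ttool [0.0738 0.1814 0.0134] yaw 0.25234608294784716
collar/nose in holder [-0.055  -0.0764] 0.05667644616243161
collar/nose in holder [-0.0597  0.0485] 0.05669598712783833
```

>>> carry_out(
  hand=[0,0,0,0],
  xyz=[
    [-0.1,0,0],
    [-0.1,0,0],
    [-0.1,0,0],
    [0,0,0],
  ],
  yaw=[0,0,0,0],
)

```text
t: 15.0
eef_pos: [0.5393, -0.032, 0.0489]
eef_rot: [[0.25, -0.968, 0.0], [-0.968, -0.25, 0.0], [-0.0, -0.0, -1.0]]
ft_force: [0.6, 0.4, -2.5]
grip_width: 0.0105
finger_force: 68.3
```

```bash
python3 st.py
```

```text
t 15.0 p [ 0.5393 -0.032   0.0489] Ftool [-0.2212 -0.6951  2.5442] Ttool [0.1209 0.1668 0.0655] yaw 0.2523055476406538
collar/nose in holder [-0.0551 -0.0734] 0.05668438814604914
collar/nose in holder [-0.0598  0.0515] 0.056696621542760575
```

>>> carry_out(
  hand=[0,0,0,0],
  xyz=[
    [-0.1,0,0],
    [-0.1,0,0],
    [-0.05,0,0],
    [0,0,0],
  ],
  yaw=[0,0,0,0],
)

```text
t: 15.4
eef_pos: [0.5387, -0.0297, 0.0488]
eef_rot: [[0.25, -0.968, -0.0], [-0.968, -0.25, 0.0], [-0.0, 0.0, -1.0]]
ft_force: [0.9, -0.9, -2.3]
grip_width: 0.0106
finger_force: 68.3
```

```bash
python3 st.py
```

```text
t 15.4 p [ 0.5387 -0.0297  0.0488] Ftool [ 1.0517 -0.6113  2.292 ] Ttool [0.0926 0.3448 0.0522] yaw 0.2522753327419369
collar/nose in holder [-0.0552 -0.071 ] 0.05665042861079421
collar/nose in holder [-0.0599  0.0539] 0.05665740137405688
```

>>> carry_out(
  hand=[0,0,0],
  xyz=[
    [-0.08,0,0],
    [-0.07,0,0],
    [0,0,0],
  ],
  yaw=[0,0,0],
)

```text
t: 15.7
eef_pos: [0.5384, -0.0282, 0.0489]
eef_rot: [[0.25, -0.968, -0.0], [-0.968, -0.25, 0.0], [-0.0, -0.0, -1.0]]
ft_force: [2.2, -1.1, -2.5]
grip_width: 0.0104
finger_force: 68.3
```

```bash
python3 st.py
```

```text
t 15.7 p [ 0.5384 -0.0282  0.0489] Ftool [ 1.5727 -1.8151  2.4573] Ttool [0.169  0.3547 0.0607] yaw 0.2522519107783141
collar/nose in holder [-0.0552 -0.0695] 0.05668369061148353
collar/nose in holder [-0.0599  0.0554] 0.056692273036457984
```

>>> carry_out(
  hand=[0,0,0],
  xyz=[
    [0,-0.06,0],
    [-0.1,0,0],
    [0,0,0],
  ],
  yaw=[0,0,0],
)

```text
t: 16.0
eef_pos: [0.5382, -0.0272, 0.0486]
eef_rot: [[0.25, -0.968, -0.001], [-0.968, -0.25, -0.0], [-0.0, 0.001, -1.0]]
ft_force: [-1.7, -1.4, -2.3]
grip_width: 0.0112
finger_force: 68.3
```

```bash
python3 st.py
```

```text
t 16.0 p [ 0.5382 -0.0272  0.0486] Ftool [0.924  1.9681 2.2679] Ttool [-0.4159  0.3774 -0.0505] yaw 0.25227395323562596
collar/nose in holder [-0.0551 -0.0685] 0.056447795257621614
collar/nose in holder [-0.0598  0.0564] 0.05645894383694254
```

>>> carry_out(
  hand=[0,0,0,0],
  xyz=[
    [0,0.03,0],
    [-0.1,0,0],
    [0,0,0],
    [0,0,0],
  ],
  yaw=[0,0,0,0],
)

```text
t: 16.4
eef_pos: [0.538, -0.0263, 0.0488]
eef_rot: [[0.25, -0.968, -0.0], [-0.968, -0.25, -0.0], [-0.0, 0.0, -1.0]]
ft_force: [-0.7, -1.6, -2.8]
grip_width: 0.0108
finger_force: 68.3
```

```bash
python3 st.py
```

```text
t 16.4 p [ 0.538  -0.0263  0.0488] Ftool [1.3539 1.0357 2.8288] Ttool [-0.4472  0.4289 -0.0727] yaw 0.25230690928453364
collar/nose in holder [-0.0551 -0.0675] 0.0566248002255323
collar/nose in holder [-0.0598  0.0574] 0.056629820881221093
```

>>> carry_out(
  hand=[0,0,0,0],
  xyz=[
    [0,0.04,0],
    [-0.1,0,0],
    [0,0,0],
    [0,0,0],
  ],
  yaw=[0,0,0,0],
)

```text
t: 16.8
eef_pos: [0.5376, -0.0254, 0.049]
eef_rot: [[0.25, -0.968, 0.0], [-0.968, -0.25, 0.0], [0.0, -0.0, -1.0]]
ft_force: [0.8, -1.4, -2.4]
grip_width: 0.0106
finger_force: 68.2
```

```bash
python3 st.py
```

```text
t 16.8 p [ 0.5376 -0.0254  0.049 ] Ftool [ 1.5466 -0.4364  2.3634] Ttool [-0.1528  0.7011 -0.029 ] yaw 0.2523303470400383
collar/nose in holder [-0.0553 -0.0666] 0.05676184259125542
collar/nose in holder [-0.06    0.0583] 0.05675471581864412
```

>>> carry_out(
  hand=[0,0,0,0],
  xyz=[
    [0,0,0.03],
    [-0.1,0,0],
    [0,0,0],
    [0,0,0],
  ],
  yaw=[0,0,0,0],
)

```text
t: 17.2
eef_pos: [0.5374, -0.0243, 0.0487]
eef_rot: [[0.25, -0.968, 0.0], [-0.968, -0.25, 0.0], [-0.0, -0.0, -1.0]]
ft_force: [-0.3, -0.7, -1.7]
grip_width: 0.011
finger_force: 68.4
```

```bash
python3 st.py
```

```text
t 17.2 p [ 0.5374 -0.0243  0.0487] Ftool [0.5538 0.4835 1.7402] Ttool [-0.1963  0.2449 -0.0745] yaw 0.25238053983559894
collar/nose in holder [-0.0553 -0.0655] 0.05651081089082273
collar/nose in holder [-0.06    0.0595] 0.05652313273863791
```

>>> carry_out(
  hand=[0,0,0,0,0],
  xyz=[
    [0,-0.01,0],
    [-0.1,0,0],
    [-0.1,0,0],
    [0,0,0],
    [0,0,0],
  ],
  yaw=[-0.4,0,0,0,0],
)

```text
t: 17.7
eef_pos: [0.5371, -0.0223, 0.0487]
eef_rot: [[0.256, -0.967, 0.001], [-0.967, -0.256, 0.0], [-0.0, -0.001, -1.0]]
ft_force: [2.2, 0.3, -2.4]
grip_width: 0.0108
finger_force: 68.3
```

```bash
python3 st.py
```

```text
t 17.7 p [ 0.5371 -0.0223  0.0487] Ftool [ 0.2948 -2.2408  2.3585] Ttool [0.385  0.1187 0.0407] yaw 0.2592391326034058
collar/nose in holder [-0.0553 -0.0634] 0.056476502392536404
collar/nose in holder [-0.0609  0.0615] 0.056498108031411275
```

>>> carry_out(
  hand=[0,0,0,0],
  xyz=[
    [0,-0.06,0],
    [-0.1,0,0],
    [0,0,0],
    [0,0,0],
  ],
  yaw=[-0.4,0,0,0],
)

```text
t: 18.1
eef_pos: [0.5372, -0.0213, 0.0486]
eef_rot: [[0.263, -0.965, 0.0], [-0.965, -0.263, 0.0], [-0.0, -0.0, -1.0]]
ft_force: [1.1, -0.2, -1.4]
grip_width: 0.0105
finger_force: 68.3
```

```bash
python3 st.py
```

```text
t 18.1 p [ 0.5372 -0.0213  0.0486] Ftool [ 0.4691 -1.0604  1.4347] Ttool [0.3399 0.2739 0.0465] yaw 0.2662009339753637
collar/nose in holder [-0.0552 -0.0625] 0.056397923149842176
collar/nose in holder [-0.0616  0.0623] 0.056398074148331895
```

>>> carry_out(
  hand=[0,0,0,0,0],
  xyz=[
    [0,-0.03,0],
    [-0.1,0,0],
    [-0.1,0,0],
    [-0.1,0,0],
    [0,0,0],
  ],
  yaw=[0,0,0,0,0],
)

```text
t: 18.6
eef_pos: [0.5365, -0.0183, 0.0485]
eef_rot: [[0.263, -0.965, -0.0], [-0.965, -0.263, 0.0], [-0.0, 0.0, -1.0]]
ft_force: [0.8, -0.5, -2.5]
grip_width: 0.0106
finger_force: 68.3
```

```bash
python3 st.py
```

```text
t 18.6 p [ 0.5365 -0.0183  0.0485] Ftool [ 0.7159 -0.6449  2.4904] Ttool [0.0709 0.1755 0.0118] yaw 0.2663024375661122
collar/nose in holder [-0.0553 -0.0594] 0.05628878689522555
collar/nose in holder [-0.0617  0.0654] 0.05630228049995534
```

Free of side load. Continuing.

>>> carry_out(
  hand=[0,0,0,0,0],
  xyz=[
    [-0.1,0,0],
    [-0.1,0,0],
    [-0.1,0,0],
    [-0.1,0,0],
    [0,0,0],
  ],
  yaw=[0,0,0,0,0],
)

```text
t: 19.1
eef_pos: [0.5354, -0.0144, 0.0485]
eef_rot: [[0.263, -0.965, -0.0], [-0.965, -0.263, 0.0], [-0.0, 0.0, -1.0]]
ft_force: [-1.4, -1.1, -2.1]
grip_width: 0.0108
finger_force: 68.3
```

```bash
python3 st.py
```

```text
t 19.1 p [ 0.5354 -0.0144  0.0485] Ftool [0.7234 1.6454 2.1438] Ttool [-0.1776  0.316   0.009 ] yaw 0.2663113234261195
collar/nose in holder [-0.0555 -0.0554] 0.05631323581310378
collar/nose in holder [-0.0619  0.0694] 0.05632780279663144
```

>>> carry_out(
  hand=[0,0,0,0],
  xyz=[
    [0,0.02,0],
    [-0.1,0,0],
    [-0.1,0,0],
    [0,0,0],
  ],
  yaw=[0.1,0,0,0],
)

```text
t: 19.5
eef_pos: [0.5348, -0.0125, 0.0486]
eef_rot: [[0.261, -0.965, -0.0], [-0.965, -0.261, 0.0], [-0.0, 0.0, -1.0]]
ft_force: [0.3, -0.4, -2.8]
grip_width: 0.0109
finger_force: 68.3
```

```bash
python3 st.py
```

```text
t 19.5 p [ 0.5348 -0.0125  0.0486] Ftool [ 0.4737 -0.1835  2.7929] Ttool [-0.1282  0.1854 -0.0009] yaw 0.2645064207085664
collar/nose in holder [-0.0556 -0.0535] 0.05638279722334916
collar/nose in holder [-0.0618  0.0714] 0.05639167625199001
```

>>> carry_out(
  hand=[0,0,0],
  xyz=[
    [-0.1,0,0],
    [-0.1,0,0],
    [0,0,0],
  ],
  yaw=[0,0,0],
)

```text
t: 19.8
eef_pos: [0.5343, -0.0107, 0.0486]
eef_rot: [[0.261, -0.965, -0.0], [-0.965, -0.261, 0.0], [-0.0, 0.0, -1.0]]
ft_force: [0.5, -0.0, -2.3]
grip_width: 0.0109
finger_force: 68.3
```

```bash
python3 st.py
```

```text
t 19.8 p [ 0.5343 -0.0107  0.0486] Ftool [ 0.1273 -0.4396  2.2721] Ttool [-0.0971  0.3463  0.0121] yaw 0.26450586275524957
collar/nose in holder [-0.0557 -0.0515] 0.05637175800991302
collar/nose in holder [-0.0619  0.0733] 0.056374073564831165
```

>>> carry_out(
  hand=[0,0,0],
  xyz=[
    [-0.05,0,0],
    [-0.05,0,0],
    [0,0,0],
  ],
  yaw=[0,0,0],
)

```text
t: 20.1
eef_pos: [0.5343, -0.0106, 0.0486]
eef_rot: [[0.261, -0.965, 0.0], [-0.965, -0.261, -0.001], [0.001, 0.0, -1.0]]
ft_force: [1.4, -5.4, -3.9]
grip_width: 0.0107
finger_force: 68.1
```

```bash
python3 st.py
```

```text
t 20.1 p [ 0.5343 -0.0106  0.0486] Ftool [5.5887 0.1039 3.9348] Ttool [-0.0095  1.9903  0.0356] yaw 0.2645541930352543
collar/nose in holder [-0.0557 -0.0514] 0.05639702062392803
collar/nose in holder [-0.0619  0.0734] 0.05622954180654893
```

>>> carry_out(
  hand=[0,0,0],
  xyz=[
    [-0.03,0,0],
    [0,0,0],
    [0,0,0],
  ],
  yaw=[0,0,0],
)

```text
t: 20.4
eef_pos: [0.5343, -0.0106, 0.0487]
eef_rot: [[0.261, -0.965, 0.0], [-0.965, -0.261, -0.002], [0.002, 0.0, -1.0]]
ft_force: [2.1, -5.8, -3.3]
grip_width: 0.0109
finger_force: 68.1
```

```bash
python3 st.py
```

```text
t 20.4 p [ 0.5343 -0.0106  0.0487] Ftool [ 6.1167 -0.5379  3.3278] Ttool [0.0427 2.4407 0.0815] yaw 0.2644890240368991
collar/nose in holder [-0.0557 -0.0514] 0.05641652160993391
collar/nose in holder [-0.0619  0.0735] 0.05620957095261746
```

>>> carry_out(
  hand=[0,0.45,0.45,0.45,0.45,0.45,0.45,0.45,0.45,0.45],
  xyz=[
    [0.02,0,0],
    [0,0,0],
    [0,0,0],
    [0,0,0],
    [0,0,0],
    [0,0,-1],
    [0,0,-3],
    [0,0,-4],
    [3,0,0],
    [0,0,0],
  ],
  yaw=[0,0,0,0,0,0,0,0,0,0],
)

```text
t: 21.4
eef_pos: [0.5433, -0.0401, 0.1308]
eef_rot: [[0.26, -0.966, 0.004], [-0.966, -0.26, 0.0], [0.001, -0.004, -1.0]]
ft_force: [-0.9, 1.3, -0.7]
grip_width: 0.0386
finger_force: 0.0
```

```bash
python3 st.py; python3 - <<'E'
from h import *
im=arm.capture('wrist'); s=arm.capture('scene'); cv2.imwrite('pics/w3.png',im)
g=lambda i:np.clip(255*(i/255.)**.6,0,255).astype('uint8')
H=np.array([[np.cos(.2148),-np.sin(.2148)],[np.sin(.2148),np.cos(.2148)]])
P=np.r_[H@[-.055,-.05]+[.5715,.0747],.06]; u=wproj(P); print(u)
x,y=np.clip(int(u[0])-70,0,500),np.clip(int(u[1])-60,0,280); print(x,y)
a=cv2.resize(g(im[y:y+120,x:x+140]),(700,600)[::1],interpolation=cv2.INTER_CUBIC)[:, :]
b=cv2.resize(g(s[185:245,330:430]),None,fx=4,fy=4,interpolation=cv2.INTER_CUBIC)
a=cv2.resize(a,(400,343)); b=cv2.resize(b,(400,240))
cv2.imwrite('pics/fin.png',np.vstack([a,b]))
E
```

```text
t 21.4 p [ 0.5433 -0.0401  0.1308] Ftool [-1.5261  0.5463  0.7463] Ttool [-0.0271 -0.0423 -0.0474] yaw 0.2631868757539234
collar/nose in holder [-0.0532 -0.0822] 0.13856752287668136
collar/nose in holder [-0.0593  0.0426] 0.1384578632562666
[323.07579631 279.74295334]
253 219
```

View pics/fin.png

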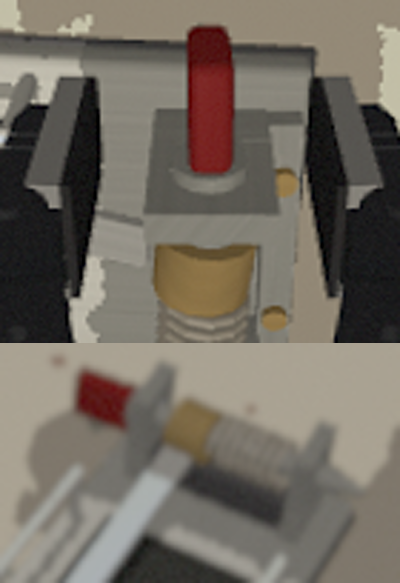

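The wrist crop shows the collar against the near lug's outer face, with the red handle at (210,100), and the hub and spring on the shank. In the scene crop the nose comes out beyond the far lug at (345,485). The gripper is clear, so I'm handing in.

```bash
python3 -c "
from plant import arm; print(arm.job_done())"
```

```text
the job is handed in; nothing more can be done
None
```

The pin went through the near lug, hub, spring and far lug until the collar stopped firm against the near lug, then I let go and handed the job in at about 21 s; the highest force read was about 6 N (roughly 10 N by the wrist torque), and the jug and pourer were not touched.

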